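# Lock up a printing screen with packers and a wedge

## Task

Lock the printing screen up for the first print: stand blue packers from the rack one at a time in the gap between the lock bar and the screen, leaning on the bar, until only room for the wedge is left, then push the wooden wedge in between packers and screen, tip down, until it feels tight and the screen sits hard against its side stops. Press firmly, but do not force it, and finish still holding the wedge pressed down in place, so that the first print can be pulled. Keep spare packers away from the gap; everything else on the bench stays where it is.

Things in the scene. Friction and masses are not known exactly. Their poses are not given: they have to be found in the camera images.
- bar_face (a point): On the lock bar's bevelled face, half-way along it, at its foot on the bed's top. x runs along the bar, away from the robot; y points from the bar across the gap to the screen; z up. From this foot line the face leans back from the screen, 1 mm in y for every 5 mm of height (11 degrees), up to the bar's top 44 mm higher.
- lock_bar: Lock bar: grey aluminium, 200 mm long, 44 mm high, 40 mm wide at the foot and 31 mm at the top, bolted to the plywood printing bed (its top 18 mm above the bench) on the screen's right; a bolt head 9 mm high 80 mm either side of its middle. Fixed. Origin: the centre of its underside, 20 mm from bar_face. Axes as for bar_face.
- screen_face (a point): On the screen's upright outer side face towards the lock bar, half-way along it, at the top edge (44 mm above the bed). Axes as for bar_face.
- screen: The printing screen: a loose pale wooden frame 360 mm long (x, along the bar) and 280 mm across (y), bars 40 mm wide and 44 mm high, with a yellow and red mesh in it; about 0.6 kg, slides easily (1 to 3 N). Origin: the centre of its underside.
- stop_face (a point): In the plane of the side stops' faces, half-way between them, 44 mm above the bed; axes as for bar_face. The screen's left face starts 0.5 to 1.2 mm short of it. The y distance from bar_face to stop_face less the screen's 280 mm is the gap's width at its floor with the screen home: 10.2 to 18.2 mm; it is 8.8 mm wider at the top.
- side_stops: Two aluminium stops, 50 x 24 x 30 mm, fixed to the bed on the screen's left, 240 mm apart. Origin: on the bed's top, 215 mm to the right of their faces. Axes as for bar_face.
- rack: Dark wooden rack 40 x 145 x 36 mm, fixed to the bench, with slots across it, their floor 8 mm above the bench. y runs along it, to the left; origin under its middle. The packers stand in it, length along its x, at y = 55, 29, 3 and -23 mm, and at its -y end the wedge, middle of the head at y = -60.6 mm.
- packer1_mid (a point): Centre of packer 1: a blue plastic plate 50 mm long (its x), 5 mm thick (its y), 64 mm high (z), 22 g, upright in the rack at the start. Grip it by its two ends, along x; the rack's top is 4 mm below this point. In the gap it stands on the bed leaning back flat on the bar's face or on the packer before it, taking 5.1 mm of the gap's width.
- packer2_mid (a point): Centre of packer 2: a blue plastic plate 50 mm long (its x), 5 mm thick (its y), 64 mm high (z), 22 g, upright in the rack at the start. Grip it by its two ends, along x; the rack's top is 4 mm below this point. In the gap it stands on the bed leaning back flat on the bar's face or on the packer before it, taking 5.1 mm of the gap's width.
- packer3_mid (a point): Centre of packer 3: a blue plastic plate 50 mm long (its x), 5 mm thick (its y), 64 mm high (z), 22 g, upright in the rack at the start. Grip it by its two ends, along x; the rack's top is 4 mm below this point. In the gap it stands on the bed leaning back flat on the bar's face or on the packer before it, taking 5.1 mm of the gap's width.
- packer4_mid (a point): Centre of packer 4: a blue plastic plate 50 mm long (its x), 5 mm thick (its y), 64 mm high (z), 22 g, upright in the rack at the start. Grip it by its two ends, along x; the rack's top is 4 mm below this point. In the gap it stands on the bed leaning back flat on the bar's face or on the packer before it, taking 5.1 mm of the gap's width.
- wedge_mid (a point): The pale wooden wedge, 64 mm long (its x), 92 mm high (z), 50 g: half-way up, at the middle of the head's thickness. Head: the upper 42 mm, 19 mm thick, red band. Below, it tapers over 50 mm to 9 mm at the tip (nose eased a little). Its +y face is flat and upright right down, its -y face slopes 1 in 5. Grip it by the head's two ends, along x.
- wedge: The same wedge: bottom of the tip, below the middle of the head. It stands in the rack tip down, flat face to +y, and goes in the same way round: flat face to the screen, slope to the packers. It tightens before reaching the bed if the space left at the floor is 2.2 to 8.6 mm; 10 to 20 N of push makes it tight. If it reaches the bed loose, a packer is missing.
- packer1: The same packer 1: centre of its underside.
- packer2: The same packer 2: centre of its underside.
- packer3: The same packer 3: centre of its underside.
- packer4: The same packer 4: centre of its underside.
- squeegee: To be left alone: the squeegee (wooden handle with a black rubber blade, 170 mm long) lying on the screen's mesh.
- palette_knife: To be left alone: the palette knife, 230 mm long, lying on the bed to the right of the lock bar, 14 mm high.
- lacquer_jar: To be left alone: the red lacquer jar, 84 mm across, 85 mm high.
- thinner_can: To be left alone: the metal can, 72 mm across, 85 mm high.
- tape_roll: To be left alone: the tan tape roll, 96 mm across, 24 mm high.
- mallet: To be left alone: the hammer lying on the bench.
- brush_mug: To be left alone: the white mug with brushes, 72 mm across, 200 mm high.
Not all that is in view belongs to the job. What is shaped like the packer1 but pink is not meant.

How it is judged:
By the outcome, as a careful person would: the job done as asked, in the order asked, and still so for the second after the job is handed in, while the arm keeps its last pose, push and grip.
It also fails if it takes over 67 s, if anything falls off the work surface, if the arm or the gripper's body presses on something with over 40 N, if the wrist force passes 120 N, or if a joint passes its speed limit or range.

## Robot

A 7-joint arm with a two-finger parallel gripper is mounted at the origin on the work surface. World frame = base frame: x ahead of the robot, y to its left, z up, the work surface at z = 0. Lengths are in m, angles in rad, forces in N, time in s.
With the tool pointing down it reaches from about 0.35 to 0.9 m from the base axis. Payload 7.2 kg.
Tool frame: the origin (TCP) lies between the finger pads; the fingertips stand 19 mm ahead of it and the grasp point (between the pads) is the TCP; z points along the fingers, y is the line along which they close (so a half turn about z gives the same grasp; the last joint's range is limited). The gripper opens to 88 mm and grips with 3 to 60 N. Pads are 20 mm wide; open, the fingers measure 115 mm over their backs; the gripper's body (75 mm by 178 mm) begins 61 mm behind the grasp point.
Start: joints at [1.192, 0.411, -0.013, 1.596, 0.006, 1.134, -0.082], TCP at [0.191, -0.595, 0.242] pointing down, gripper open.
Joint ranges: [-2.95, 2.95], [-0.29, 1.99], [-1.47, 1.44], [0.14, 2.54], [-1.03, 4.17], [0.13, 1.85], [-2.86, 2.86]. Speed limits (rad/s): [2.39, 2.39, 3.01, 3.01, 3.14, 3.14, 3.14].

## Interface

Orientations are given as [roll, pitch, yaw] about the fixed x, y, z axes, in that order (R = Rz(yaw) Ry(pitch) Rx(roll)).
In Python, from workcell import env gives the robot as it stands.
- The arm moves only by the tool arm_command, never from a script. Its argument "rows" is a list of rows, each a list of 7 numbers: the shift along the tool's x, y, z in cm, then the turn, a rotation vector about the tool's x, y, z in degrees, then the gripper command: -1 is shut, 1 is fully open, values between are in proportion. A call has 1 to 5 rows; each row is the pose to reach, as a shift and turn from the pose commanded when the call began, along the tool's axes at that moment; what a row does not reach only later rows make up. A row lasts 1/8 s, in which the tool goes at most 62.5 mm and 10.7 degrees, less where a joint would pass 70% of its speed; a pose out of reach is approached as far as the arm can. A call with a gripper value outside its range is refused whole. The fingers move at their own pace and stop on an object; "newtons" is the grip in N (left out, the last holds). Time passes only in rows, so rows that repeat a pose let the fingers close. It gives the time, the measured TCP pose, the force, the opening and the grip force at its end, in the units of the state.
- env.read_state(): the state, without advancing time (a new reading comes with each control period).
- env.read_camera(name): name is "scene" or "top" or "wrist"; returns a dict with "color" (384x512x3 uint8, red, green, blue), "z_map" (384x512 float32, m along the optical axis (not along the pixel's ray), 0 where there is no reading), "fx", "fy", "cx", "cy" (pixels), "k1" (the pictures are not rectified: a ray, as slopes to the right and down, at radius r is drawn at 1 + k1 r^2 times it, then the intrinsics apply), "world_to_cam" (4x4, takes a point from world to camera coordinates). Camera axes: x right, y down, z forward; pixel columns grow to the right and rows downward; lengths in m; the calibration is good to about 2 mm. A picture is of the moment at which its call begins.
- env.sign_off(): hands the job in; it is judged then, once.
The state is a dict: "t": time; "joint_pos": joint angles; "qd": joint speeds; "effort": joint torques, N m; "tcp_pos": TCP position; "eef_rot": TCP orientation; "wrist_force": force on the tool from outside, world axes, zero at the start; "torque": the same for the moment, N m; "finger_gap": finger opening in m; "grasp_force": force on a finger pad.
Only numpy, scipy, OpenCV 4.12 (cv2) and the standard library are available. Lean on these libraries where they do the work, as an engineer would, in place of code of your own. Each camera call takes 0.05 s, during which the arm holds its last target. There are 200 camera calls.

## Working session

There is one attempt and no reset: what is moved stays moved. The work goes in short steps, Python scripts to look and compute and a tool call to move; the robot and the scene stay as the last step left them, time stands still between calls to the robot, and variables do not carry over. Pictures are saved under pics/ and viewed, at most 10 in all, crops included, and the job is handed in when it is done.

Besides the shell and the picture viewer there is one more tool, called after "Emit:" by a JSON object that holds its "api" and its "payload", one argument or row to a line. arm_command: Moves the arm, as the interface text tells. Its arguments: {"type":"object","properties":{"rows":{"type":"array","items":{"type":"array","items":{"type":"number"}}},"newtons":{"type":"number"}},"required":["rows"]}

```bash
ls; mkdir -p pics; cat > h.py <<'E'
import numpy as np, cv2
from workcell import env
def grab(n,save=None):
    c=env.read_camera(n)
    if save: cv2.imwrite('pics/'+save,c['color'][:,:,::-1])
    np.savez('/tmp/'+n+'.npz',**c); return c
def load(n): return dict(np.load('/tmp/'+n+'.npz'))
def ray(c,u,v):
    x=(u-c['cx'])/c['fx'];y=(v-c['cy'])/c['fy'];a,b=x,y
    for _ in range(20):
        s=1+c['k1']*(a*a+b*b);a,b=x/s,y/s
    return np.array([a,b,1.])
def deproj(c,u,v,z=None,plane=None):
    T=np.linalg.inv(c['world_to_cam']);d=T[:3,:3]@ray(c,u,v);o=T[:3,3]
    if plane is not None: return o+d*(plane-o[2])/d[2]
    if z is None: z=np.median([k for k in c['z_map'][int(v)-1:int(v)+2,int(u)-1:int(u)+2].ravel() if k>0])
    return o+d*z
def cloud(c):
    v,u=np.mgrid[0:384,0:512];x=(u-c['cx'])/c['fx'];y=(v-c['cy'])/c['fy'];a,b=x,y
    for _ in range(20):
        s=1+c['k1']*(a*a+b*b);a,b=x/s,y/s
    z=c['z_map'];P=np.stack([a*z,b*z,z],-1);T=np.linalg.inv(c['world_to_cam'])
    W=P@T[:3,:3].T+T[:3,3];W[z==0]=np.nan;return W
E
python3 - <<'E'
from h import *
for n in('scene','top'):
    c=grab(n,n+'0.png')
a=cv2.imread('pics/scene0.png');b=cv2.imread('pics/top0.png')
cv2.imwrite('pics/top_big.png',cv2.resize(b,(800,600),interpolation=cv2.INTER_CUBIC))
cv2.imwrite('pics/scene_big.png',cv2.resize(a,(800,600),interpolation=cv2.INTER_CUBIC))
print(env.read_state())
E
```

```text
pics
{'t': 0.1, 'joint_pos': array([ 1.19178786,  0.41185047, -0.01271278,  1.5969465 ,  0.00558678,
        1.13428411, -0.08220829]), 'qd': array([ 0.00045854, -0.00180285, -0.00181817, -0.00226736, -0.00017632,
       -0.00077034,  0.00020447]), 'effort': array([ 3.88561501e-03, -5.89091563e+01,  6.44549411e-01, -2.91710114e+01,
       -5.37037442e-02,  1.44718229e-02,  7.87597605e-05]), 'tcp_pos': array([ 0.19098422, -0.59466349,  0.24087977]), 'eef_rot': array([-3.14014243e+00,  8.99863011e-05,  3.10819489e-01]), 'wrist_force': array([ 0.6020359 , -0.00696331, -0.09315521]), 'torque': array([-0.00037459, -0.01356834,  0.04820721]), 'grasp_force': 0.0, 'finger_gap': 0.08770173960660012}
```

View pics/top_big.png

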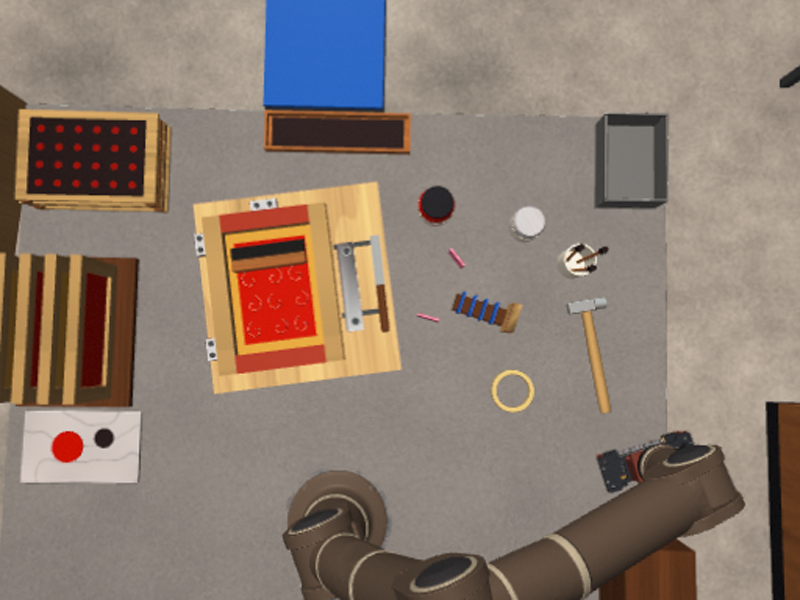

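View pics/scene_big.png

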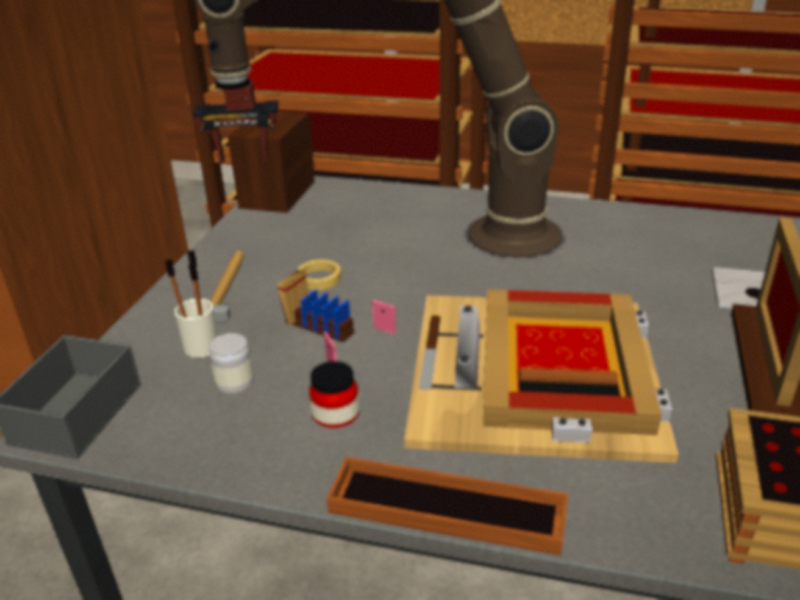

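Top view (800x600): the rack is at (480,310) with four blue packers at about (459,302) to (499,315). The wedge is at its right end (512,318), the lock bar at (348,287) and the screen at (275,285). The pink upright plates at (456,258) and (428,317) have the packers' shape but the wrong colour, so they are not meant. The blue ones in the rack fit the description.

```bash
python3 - <<'E'
from h import *
c=load('top');s=.64
P=lambda u,v,z:np.round(deproj(c,u*s,v*s,plane=z),4)
for n,u,v,z in [('packL',459,302,.072),('packR',499,315,.072),('wedge',512,318,.1),('barN',355,328,.062),('barF',343,245,.062),('boltF',348,251,.07),('boltN',355,321,.07),('pinkA',456,258,.06),('pinkB',428,317,.06),('scrFR',325,204,.062),('scrNR',343,360,.062)]: print(n,P(u,v,z))
W=cloud(c);col=c['color'].astype(int)
m=(col[...,2]>120)&(col[...,0]<90)&(W[...,2]<.15)&(W[...,2]>.03)
n,l,st,ce=cv2.connectedComponentsWithStats(m.astype(np.uint8))
for i in range(1,n):
  if st[i,4]>3: print(ce[i],st[i,4],np.nanmedian(W[l==i],0))
w=load('scene');print(w['fx'],w['world_to_cam'][2])
E
```

```text
packL [ 0.4982 -0.2669  0.072 ]
packR [ 0.4707 -0.3566  0.072 ]
wedge [ 0.4632 -0.3813  0.1   ]
barN [ 0.4361 -0.035   0.062 ]
barF [ 0.6233 -0.0037  0.062 ]
boltF [ 0.6088 -0.0158  0.07  ]
boltN [ 0.4515 -0.035   0.07  ]
pinkA [ 0.5987 -0.26    0.06  ]
pinkB [ 0.4639 -0.1986  0.06  ]
scrFR [0.7163 0.0392 0.062 ]
scrNR [ 0.3642 -0.0097  0.062 ]
[295.08 193.24] 25 [ 0.49899983 -0.2715447   0.06874276]
[302.04166667 195.45833333] 24 [ 0.49172715 -0.29683235  0.06496346]
[309.18518519 197.74074074] 27 [ 0.48255667 -0.32185671  0.07021748]
[316.21428571 200.17857143] 28 [ 0.47486447 -0.34588675  0.06952021]
488.79505220627715 [-0.80927032 -0.22330433 -0.54333851  1.84964961]
```

Emit:
{"api": "arm_command", "payload": {
  "rows": [
    [0,0,0,0,0,0,1]
  ]
}}

```text
t: 0.22
tcp_pos: [0.191, -0.5949, 0.2412]
eef_rot: [-3.141, 0.0, 0.311]
wrist_force: [0.2, -0.4, -0.7]
finger_gap: 0.0878
grasp_force: 0.0
```

Emit:
{"api": "arm_command", "payload": {
  "rows": [
    [7.4,-3.6,-1.2,0,0,-10.7,1],
    [14.8,-7.2,-2.4,0,0,-21.5,1],
    [21,-10.5,-3.6,0,0,-32,1],
    [27,-13.5,-5,0,0,-43,1],
    [33,-16.5,-6,0,0,-54,1]
  ]
}}

```text
t: 0.85
tcp_pos: [0.4128, -0.378, 0.2921]
eef_rot: [3.141, 0.0, 1.25]
wrist_force: [0.3, -0.4, -0.2]
finger_gap: 0.0879
grasp_force: 0.0
```

```bash
cat >> h.py <<'E'
from scipy.spatial.transform import Rotation as Ro
def go(p,yaw_deg,n=1):
    "tool-frame cm and deg from the measured pose to world p, tool down, given yaw"
    s=env.read_state();R=Ro.from_euler('xyz',s['eef_rot']);G=Ro.from_euler('xyz',[np.pi,0,np.radians(yaw_deg)])
    d=R.inv().apply(np.array(p)-s['tcp_pos'])*100;r=(R.inv()*G).as_rotvec(degrees=True)
    print('at',np.round(s['tcp_pos'],4),np.round(s['eef_rot'],3),'go',np.round(d,2),np.round(r,1))
E
python3 - <<'E'
from h import *
go([.487,-.31,.30],71.8)
c=grab('wrist')
s=env.read_state();R=Ro.from_euler('xyz',s['eef_rot']);T=np.linalg.inv(c['world_to_cam'])
print(R.inv().apply(T[:3,3]-s['tcp_pos']),(R.inv()*Ro.from_matrix(T[:3,:3])).as_matrix().round(3),c['fx'],c['k1'])
E
```

```text
at [ 0.4128 -0.378   0.2921] [3.141 0.    1.25 ] go [ 8.79  4.9  -0.79] [ 0.   0.  -0.2]
[ 0.05827719 -0.00376202 -0.14122734] [[-0.021 -0.969 -0.246]
 [ 1.    -0.019 -0.008]
 [ 0.003 -0.246  0.969]] 276.46867861471384 -0.034708017012869366
```

Emit:
{"api": "arm_command", "payload": {
  "rows": [
    [4.5,2.5,2,0,0,0,1],
    [8.8,4.9,6,0,0,0,1],
    [8.8,4.9,9,0,0,0,1],
    [8.8,4.9,9,0,0,0,1]
  ]
}}

```text
t: 1.4
tcp_pos: [0.4851, -0.311, 0.1992]
eef_rot: [-3.137, -0.001, 1.245]
wrist_force: [0.3, 0.0, 0.5]
finger_gap: 0.0876
grasp_force: 0.0
```

```bash
python3 - <<'E'
from h import *
c=grab('wrist');b=c['color'][:,:,::-1]
cv2.imwrite('pics/w1.png',cv2.resize(b,(800,600),interpolation=cv2.INTER_CUBIC))
print(env.read_state()['tcp_pos'])
W=cloud(c);col=c['color'].astype(int)
m=(col[...,2]>110)&(col[...,0]<100)&(col[...,2]-col[...,0]>60)&(W[...,2]<.15)
m&=W[...,2]>.062
n,l,st,ce=cv2.connectedComponentsWithStats(m.astype(np.uint8))
for i in range(1,n):
  if st[i,4]>20:
    q=W[l==i];k=cv2.minAreaRect((q[:,:2]*1000).astype(np.float32));print(ce[i],st[i],np.nanmean(q,0).round(4),k)
E
```

```text
[ 0.48565389 -0.3120611   0.20107717]
[259.02076125 146.23875433] [234 143  51   7 289] [ 0.4994 -0.2691  0.0711] ((499.26513671875, -269.4709167480469), (5.165017604827881, 48.699684143066406), 72.85240173339844)
[260.16831683 172.19141914] [236 169  49   7 303] [ 0.4923 -0.2938  0.0706] ((491.9433898925781, -294.3143615722656), (5.194339752197266, 47.94166564941406), 72.69434356689453)
[260.51104101 196.97476341] [237 193  48   8 317] [ 0.4844 -0.3183  0.0701] ((484.0672607421875, -319.0666198730469), (5.658553123474121, 47.860477447509766), 73.14602661132812)
[261.06306306 220.72972973] [238 217  47   8 333] [ 0.4768 -0.343   0.0698] ((476.39471435546875, -343.8203430175781), (5.5805816650390625, 47.86319351196289), 72.22476196289062)
```

View pics/w1.png

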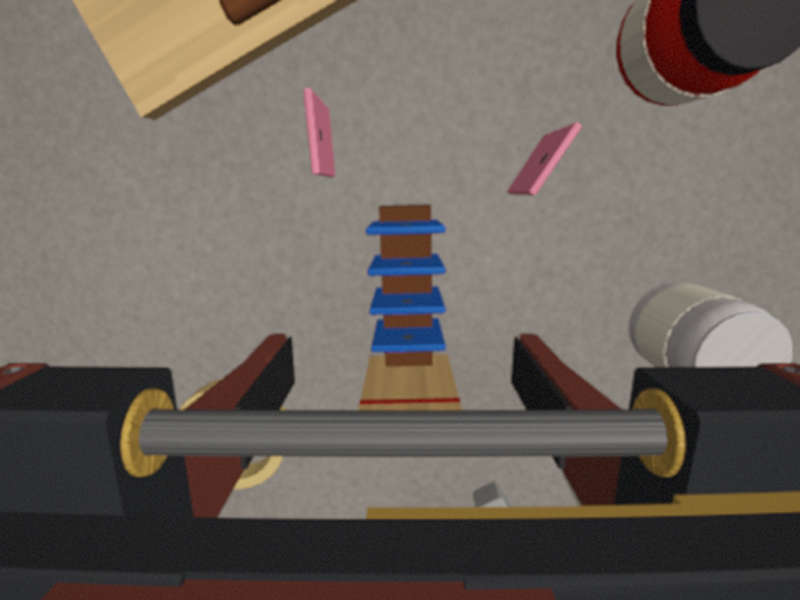

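Wrist view (800x600): the four blue packers are at (405,228), (406,264), (407,300) and (408,335), with the wedge and its red band at (410,380). The pink decoys stand clear at (318,135) and (545,158). Picking packer 1, the farthest up the picture.

```bash
python3 - <<'E'
from h import *
go([.4993,-.2693,.074],72.8)
E
```

```text
at [ 0.4857 -0.3121  0.2011] [-3.14  -0.     1.244] go [ 4.49 -0.06 12.71] [-0.1 -0.  -1.5]
```

Emit:
{"api": "arm_command", "payload": {
  "rows": [
    [4.5,-0.05,5,0,0,-1.5,1],
    [4.5,-0.05,10,0,0,-1.5,1],
    [4.5,-0.05,12.6,0,0,-1.5,1],
    [4.5,-0.05,12.6,0,0,-1.5,1],
    [4.5,-0.05,12.6,0,0,-1.5,0]
  ],
  "newtons": 15
}}

```text
t: 2.08
tcp_pos: [0.5013, -0.2703, 0.0777]
eef_rot: [3.139, 0.001, 1.269]
wrist_force: [0.2, -0.3, 0.8]
finger_gap: 0.0811
grasp_force: 0.0
```

Emit:
{"api": "arm_command", "payload": {
  "rows": [
    [0,0,0,0,0,0,-1],
    [0,0,0,0,0,0,-1],
    [0,0,0,0,0,0,-1]
  ]
}}

```text
t: 2.45
tcp_pos: [0.5005, -0.2693, 0.0761]
eef_rot: [3.141, 0.0, 1.27]
wrist_force: [-0.3, 0.5, 0.0]
finger_gap: 0.0512
grasp_force: 0.0
```

Emit:
{"api": "arm_command", "payload": {
  "rows": [
    [0,0,0.1,0,0,0,-1],
    [0,0,0.1,0,0,0,-1]
  ]
}}

```text
t: 2.7
tcp_pos: [0.5005, -0.2692, 0.0758]
eef_rot: [3.141, 0.001, 1.27]
wrist_force: [-3.3, 1.0, 12.3]
finger_gap: 0.0497
grasp_force: 15.0
```

```bash
python3 - <<'E'
from h import *
go([.4993,-.2693,.17],72.8)
go([.53,-.02,.20],98)
E
```

```text
at [ 0.5005 -0.2692  0.0758] [3.141e+00 1.000e-03 1.270e+00] go [-0.05 -0.11 -9.42] [ 0.  0. -0.]
at [ 0.5005 -0.2692  0.0758] [3.141e+00 1.000e-03 1.270e+00] go [ 24.67  -4.55 -12.44] [  0.    0.  -25.2]
```

Emit:
{"api": "arm_command", "payload": {
  "rows": [
    [0,0,-5,0,0,0,-1],
    [0,0,-10.5,0,0,0,-1],
    [6,-1.2,-12.4,0,0,-8,-1],
    [12,-2.6,-12.4,0,0,-16,-1],
    [18,-4,-12.4,0,0,-25.2,-1]
  ]
}}

```text
t: 3.32
tcp_pos: [0.5154, -0.0836, 0.1992]
eef_rot: [3.14, 0.001, 1.715]
wrist_force: [0.7, 0.5, 0.1]
finger_gap: 0.0496
grasp_force: 15.0
```

```bash
python3 - <<'E'
from h import *
go([.535,-.065,.20],98)
E
```

```text
at [ 0.5154 -0.0836  0.1992] [3.140e+00 1.000e-03 1.715e+00] go [ 1.56  2.21 -0.08] [0.1 0.  0.2]
```

Emit:
{"api": "arm_command", "payload": {
  "rows": [
    [1.2,2,0,0,0,0,-1],
    [1.2,2,0,0,0,0,-1],
    [1.2,2,0,0,0,0,-1]
  ]
}}

```text
t: 3.7
tcp_pos: [0.5329, -0.0717, 0.1982]
eef_rot: [-3.141, 0.0, 1.709]
wrist_force: [-0.4, -0.2, -0.6]
finger_gap: 0.0497
grasp_force: 15.0
```

```bash
python3 - <<'E'
from h import *
c=grab('wrist');b=c['color'][:,:,::-1]
cv2.imwrite('pics/w2.png',cv2.resize(b,(800,600),interpolation=cv2.INTER_CUBIC))
go([.535,-.065,.20],98)
E
```

```text
at [ 0.5328 -0.072   0.1982] [-3.141  0.     1.708] go [ 0.66  0.31 -0.18] [-0.1  0.  -0.1]
```

View pics/w2.png

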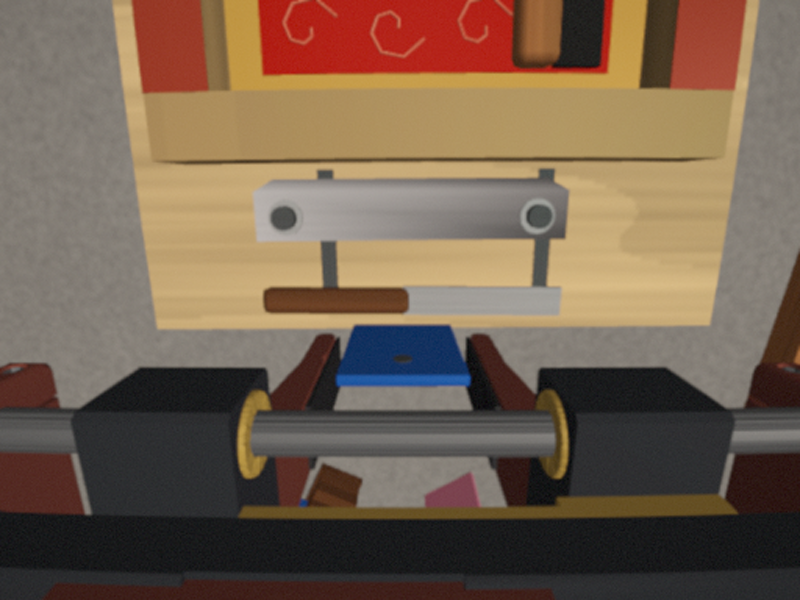

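Wrist view: bar top spans (255..567, 185..240), with bolts at (284,217) and (538,215). The foot of the bar's face lies at about row 180 and the screen's lower edge at about row 160. The packer is held at (403,355).

```bash
python3 - <<'E'
from h import *
c=load('wrist');W=cloud(c);s=.64
# bolts, bar ends at top z=.062+.009
a=deproj(c,284*s,217*s,plane=.071);b=deproj(c,538*s,215*s,plane=.071);print('bolts',a,b,np.degrees(np.arctan2(*(b-a)[1::-1])),np.hypot(*(b-a)[:2]))
u=[deproj(c,152*s,158*s,plane=.062),deproj(c,724*s,158*s,plane=.062)];print('scr top edge?',u,np.degrees(np.arctan2(*(u[1]-u[0])[1::-1])))
m=(a+b)/2;th=np.arctan2(*(b-a)[1::-1]);Y=np.array([-np.sin(th),np.cos(th)]);X=np.array([np.cos(th),np.sin(th)])
col=263
for v in range(90,162): print(v,c['color'][v,col],((W[v,250:276,:2]-m[:2])@Y).mean().round(4),W[v,250:276,2].mean().round(4))
E
```

```text
bolts [ 0.4532848  -0.03065859  0.071     ] [ 0.60864657 -0.00797663  0.071     ] 8.306187814382087 0.15700876416355142
scr top edge? [array([ 0.3657139, -0.0059971,  0.062    ]), array([0.72160325, 0.04377549, 0.062     ])] 7.961411753844045
90 [177 149  98] 0.045 0.062
91 [175 147  96] 0.0441 0.0622
92 [176 147  97] 0.0432 0.062
93 [177 149  98] nan nan
94 [177 148  97] 0.0413 0.0621
95 [177 149  97] 0.0404 0.0621
96 [177 148  97] 0.0395 0.0622
97 [177 146  95] 0.0386 0.062
98 [178 150  99] 0.0376 0.0623
99 [174 145  95] 0.0367 0.062
100 [156 129  84] nan nan
101 [106  86  54] 0.0351 0.0587
102 [88 69 44] 0.0351 0.0447
103 [139 113  74] 0.0351 0.0295
104 [184 155 108] 0.0347 0.0183
105 [198 170 119] 0.0336 0.0181
106 [200 171 121] 0.0325 0.0182
107 [200 171 122] 0.0314 0.0184
108 [200 171 121] 0.0304 0.0181
109 [200 170 119] 0.0293 0.018
110 [200 171 121] 0.0282 0.0181
111 [199 169 119] 0.0271 0.018
112 [199 170 121] 0.026 0.018
113 [185 159 119] 0.0249 0.018
114 [149 133 110] nan nan
115 [126 119 114] nan nan
116 [129 124 121] 0.0213 0.0363
117 [134 128 125] nan nan
118 [142 136 1
[... 665 characters left out ...]

140 [142 137 133] nan nan
141 [144 138 134] -0.0034 0.062
142 [145 140 136] -0.0044 0.0617
143 [143 137 134] -0.0054 0.062
144 [143 138 136] -0.0064 0.0618
145 [145 139 136] -0.0073 0.0619
146 [143 137 134] -0.0083 0.0618
147 [141 136 132] -0.0093 0.062
148 [139 134 130] -0.0103 0.0619
149 [139 134 130] -0.0113 0.0618
150 [138 133 129] nan nan
151 [139 133 131] nan nan
152 [146 138 132] -0.0144 0.0616
153 [167 149 127] -0.0189 0.0297
154 [187 161 119] -0.0214 0.0177
155 [196 167 118] -0.0225 0.0179
156 [196 167 116] -0.0237 0.018
157 [197 169 118] -0.0249 0.0178
158 [198 168 119] -0.026 0.0178
159 [197 168 116] -0.0272 0.0178
160 [196 167 116] -0.0283 0.0182
161 [197 168 118] -0.0295 0.0179
```

```bash
python3 - <<'E'
from h import *
c=load('wrist');W=cloud(c);s=env.read_state();R=Ro.from_euler('xyz',s['eef_rot'])
Q=((W-s['tcp_pos'])@R.as_matrix())*1000   # tool frame mm
col=c['color'].astype(int)
m=(col[...,2]-col[...,0]>60)&(np.abs(Q[...,1])<40)&(Q[...,2]>-20)&(Q[...,2]<100)&np.isfinite(Q[...,0])
v,u=np.nonzero(m);print(v.min(),v.max(),u.min(),u.max())
for r in range(v.min(),v.max()+1,3):
    q=Q[r][m[r]];print(r,len(q),np.median(q,0).round(1),q[:,1].min().round(1),q[:,1].max().round(1))
# gap along its length
B=np.array([.5310,-.0193]);th=np.radians(8.1);X=np.array([np.cos(th),np.sin(th)]);Y=np.array([-X[1],X[0]])
px=(W[...,:2]-B)@X*1000;py=(W[...,:2]-B)@Y*1000;z=W[...,2]*1000
for x in range(-80,81,20):
    k=np.abs(px-x)<8
    f=k&(z>28)&(z<58)
    scr=f&(py>29)&(py<42);bar=f&(py>10)&(py<29)
    print(x,'screen',np.median(py[scr]).round(2),scr.sum(),'foot',np.median((py+(z-18)/5)[bar]).round(2),bar.sum())
k=(np.abs(z-62)<2)&(py>-25)&(py<20); print('bar x ext',[ (px[k&(np.abs(py-t)<2)].min().round(1),px[k&(np.abs(py-t)<2)].max().round(1)) for t in(-10,0,10)])
k=(z<50)&(z>25)&(py>225)&(py<320);print('left',k.sum())
E
```

```text
209 247 215 301
209 58 [ 2.2 -0.7 60.9] -22.8 22.0
212 63 [ 2.1 -0.3 53.7] -23.7 22.7
215 65 [ 2.1 -0.4 47. ] -23.6 22.8
218 67 [ 2.1 -0.4 40.5] -23.5 22.9
221 68 [ 2.1 -0.  34.5] -23.5 22.8
224 70 [ 2.2 -0.7 28.6] -23.4 22.9
227 64 [ 2.1 -0.  23.4] -23.5 23.4
230 64 [ 2.1 -0.3 18.4] -24.2 23.3
233 80 [ 2.1 -0.  13.6] -24.0 24.0
236 82 [ 2.  -0.1  9.3] -24.0 24.1
239 85 [1.9 0.2 5.2] -24.2 24.8
242 87 [0.4 0.2 4.3] -24.8 24.6
245 85 [-1.4 -0.4  4.2] -24.7 24.6
-80 screen 35.05 32 foot 23.78 77
-60 screen 34.99 33 foot 23.75 80
-40 screen 34.98 31 foot 24.42 70
-20 screen 35.0 30 foot 24.82 92
0 screen 35.06 34 foot 24.89 90
20 screen 35.13 38 foot 24.92 74
40 screen 35.26 30 foot 24.07 76
60 screen 35.4 30 foot 24.21 80
80 screen 35.6 29 foot 24.36 83
bar x ext [(np.float64(-100.2), np.float64(98.9)), (np.float64(-100.1), np.float64(99.3)), (np.float64(-100.6), np.float64(99.7))]
left 0
```

```bash
cat >> h.py <<'E'
B=np.array([.5310,-.0193,0]);th=np.radians(8.15);X=np.array([np.cos(th),np.sin(th),0]);Y=np.array([-X[1],X[0],0]);Z=np.array([0,0,1.])
F=B+.0247*Y+.018*Z; t0=np.arctan(.2);U=-np.sin(t0)*Y+np.cos(t0)*Z;N=np.cos(t0)*Y+np.sin(t0)*Z
def go2(p,G):
    s=env.read_state();R=Ro.from_euler('xyz',s['eef_rot'])
    print('at',np.round(s['tcp_pos'],4),'bar frame mm',((s['tcp_pos']-F)@np.array([X,Y,Z]).T*1000).round(1),'go',(R.inv().apply(np.array(p)-s['tcp_pos'])*100).round(2),(R.inv()*G).as_rotvec(degrees=True).round(1))
def Gt(tilt): return Ro.from_matrix(np.array([Y,X,-Z]).T)*Ro.from_rotvec([0,tilt,0],degrees=True)
E
python3 - <<'E'
from h import *
p=F+Y*.002+N*.0029+U*.0682+Z*.003
for h in(.06,.03,0): go2(p+Z*h,Gt(11.3))
print(p)
E
```

```text
at [ 0.5328 -0.072   0.1982] bar frame mm [ -5.7 -77.1 180.2] go [6.86 0.54 4.97] [-0.  11.3 -0.3]
at [ 0.5328 -0.072   0.1982] bar frame mm [ -5.7 -77.1 180.2] go [6.86 0.55 7.97] [-0.  11.3 -0.3]
at [ 0.5328 -0.072   0.1982] bar frame mm [ -5.7 -77.1 180.2] go [ 6.86  0.55 10.97] [-0.  11.3 -0.3]
[ 0.52870786 -0.00329473  0.08844434]
```

Emit:
{"api": "arm_command", "payload": {
  "rows": [
    [3.4,0.5,2,0,6,-0.3,-1],
    [6.86,0.55,4.5,0,11.3,-0.3,-1],
    [6.86,0.55,5,0,11.3,-0.3,-1],
    [6.86,0.55,5,0,11.3,-0.3,-1]
  ]
}}

```text
t: 4.25
tcp_pos: [0.5294, -0.0037, 0.1486]
eef_rot: [3.142, -0.195, 1.714]
wrist_force: [-0.8, -0.4, -0.5]
finger_gap: 0.0495
grasp_force: 15.0
```

```bash
python3 - <<'E'
from h import *
p=F+Y*.002+N*.0029+U*.0682+Z*.003
for h in(.06,.03,0): go2(p+Z*h,Gt(11.3))
E
```

```text
at [ 0.5294 -0.0037  0.1486] bar frame mm [  0.6  -9.  130.6] go [ 0.04 -0.06  0.02] [-0.   0.1  0.1]
at [ 0.5294 -0.0037  0.1486] bar frame mm [  0.6  -9.  130.6] go [-0.54 -0.06  2.97] [-0.   0.1  0.1]
at [ 0.5294 -0.0037  0.1486] bar frame mm [  0.6  -9.  130.6] go [-1.12 -0.06  5.91] [-0.   0.1  0.1]
```

Emit:
{"api": "arm_command", "payload": {
  "rows": [
    [-0.3,-0.05,1.5,0,0,0,-1],
    [-0.54,-0.05,3,0,0,0,-1],
    [-0.84,-0.05,4.5,0,0,0,-1],
    [-1.1,-0.05,5.9,0,0,0,-1],
    [-1.1,-0.05,5.9,0,0,0,-1]
  ]
}}

```text
t: 4.88
tcp_pos: [0.528, -0.001, 0.0871]
eef_rot: [-3.14, -0.198, 1.716]
wrist_force: [0.5, 0.2, 0.1]
finger_gap: 0.0496
grasp_force: 15.0
```

```bash
python3 - <<'E'
from h import *
p=F+N*.0029+U*.0682
go2(p+Z*.001,Gt(11.3))
c=grab('wrist');b=c['color'][:,:,::-1]
cv2.imwrite('pics/w3.png',cv2.resize(b[60:300,100:420],(800,600),interpolation=cv2.INTER_CUBIC))
E
```

```text
at [ 0.528  -0.001   0.0871] bar frame mm [-0.4 -6.2 69.1] go [-0.44  0.04 -0.02] [-0.1 -0.   0.1]
```

View pics/w3.png

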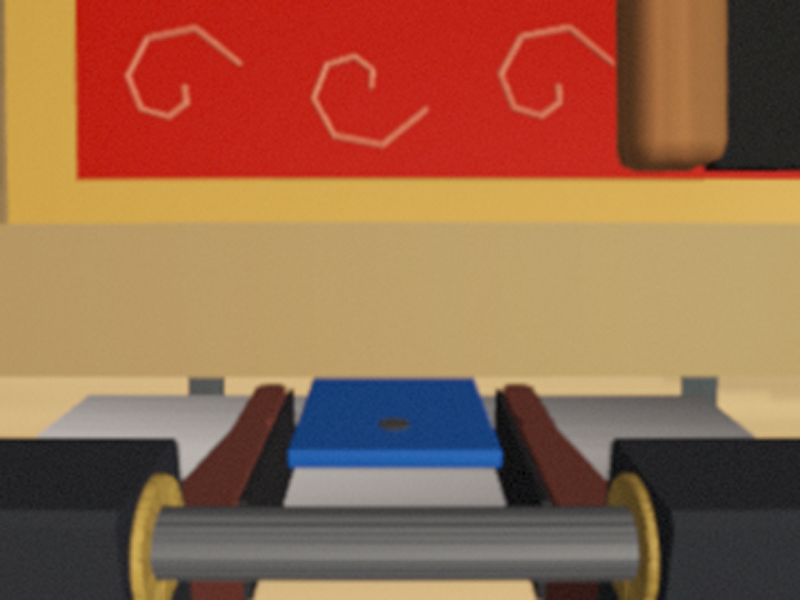

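The crop shows the packer (310..500, 378..465) standing in the gap between bar and screen with no contact force. Next I lean it on the bar and release it.

Emit:
{"api": "arm_command", "payload": {
  "rows": [
    [-0.25,0,0.0,0,0,0,-1],
    [-0.45,0,0.0,0,0,0,-1],
    [-0.45,0,0.08,0,0,0,-1],
    [-0.45,0,0.08,0,0,0,-1]
  ]
}}

```text
t: 5.42
tcp_pos: [0.5296, -0.0054, 0.087]
eef_rot: [3.141, -0.197, 1.716]
wrist_force: [1.4, 1.7, 0.5]
finger_gap: 0.0498
grasp_force: 15.0
```

Emit:
{"api": "arm_command", "payload": {
  "rows": [
    [0.0,0,0.1,0,0,0,-1],
    [0.0,0,0.15,0,0,0,-1],
    [0,0,0.15,0,0,0,-1]
  ]
}}

```text
t: 5.8
tcp_pos: [0.5294, -0.0051, 0.0855]
eef_rot: [3.141, -0.197, 1.716]
wrist_force: [-0.8, 0.6, 2.0]
finger_gap: 0.0496
grasp_force: 15.0
```

Emit:
{"api": "arm_command", "payload": {
  "rows": [
    [0,0,0,0,0,0,0.5],
    [0,0,0,0,0,0,0.5],
    [0,0,0,0,0,0,0.5],
    [0,0,-2,0,0,0,0.5],
    [0,0,-6,0,0,0,0.5]
  ]
}}

```text
t: 6.42
tcp_pos: [0.5299, -0.0165, 0.1436]
eef_rot: [-3.139, -0.199, 1.716]
wrist_force: [0.4, -0.3, -0.2]
finger_gap: 0.066
grasp_force: 0.0
```

Emit:
{"api": "arm_command", "payload": {
  "rows": [
    [-2,0,-9,0,0,0,1],
    [-4,0,-9,0,-8,0,1],
    [-5.5,0,-8,0,-11.3,0,1],
    [-5.5,0,-8,0,-11.3,0,1]
  ]
}}

```text
t: 6.92
tcp_pos: [0.5404, -0.0853, 0.2116]
eef_rot: [-3.141, -0.0, 1.716]
wrist_force: [-1.0, 0.4, -1.4]
finger_gap: 0.088
grasp_force: 0.0
```

```bash
python3 - <<'E'
from h import *
c=grab('wrist');b=c['color'][:,:,::-1];W=cloud(c)
cv2.imwrite('pics/w4.png',cv2.resize(b[60:300,100:420],(800,600),interpolation=cv2.INTER_CUBIC))
px=(W-F)@X*1000;py=(W-F)@Y*1000;z=(W-F)@Z*1000
col=c['color'].astype(int);m=(col[...,2]-col[...,0]>60)&(z>5)&(np.abs(px)<60)
print('blue x',np.percentile(px[m],[1,99]))
for h in range(6,66,6):
    k=m&(np.abs(z-h)<3);print(h,k.sum(),py[k].min().round(1) if k.any() else '',np.median(py[k]).round(1), (np.median((py+z/5)[k])).round(2))
for x in(-80,-50,50,80):
    k=(np.abs(px-x)<8)&(z>10)&(z<40);s=k&(py>6)&(py<16);b2=k&(py<6)&(py>-14);print(x,'scr',np.median(py[s]).round(2),'foot',np.median((py+z/5)[b2]).round(2))
go([.4632,-.392,.18],72.8)
go([.4632,-.392,.18],72.8-360)
print(env.read_state()['joint_pos'])
E
```

```text
blue x [-58.64174399  23.24435234]
6 3 -299.1 -298.8 -297.39
12 48 -299.5 2.0 4.52
18 25 -299.5 0.3 4.42
24 28 -299.7 0.2 4.56
30 43 -1.5 -1.3 4.51
36 41 -3.0 -2.9 4.49
42 34 -4.5 -4.4 4.43
48 24 -5.8 -5.7 4.37
54 35 -7.1 -5.9 4.46
60 126 -12.1 -8.4 4.06
-80 scr 10.67 foot -0.66
-50 scr 10.53 foot -0.68
50 scr 10.77 foot -0.47
80 scr 10.99 foot -0.28
at [ 0.5405 -0.0851  0.2116] [-3.141e+00 -1.000e-03  1.716e+00] go [-29.25 -12.09   3.13] [-0.  -0.1 25.5]
at [ 0.5405 -0.0851  0.2116] [-3.141e+00 -1.000e-03  1.716e+00] go [-29.25 -12.09   3.13] [-0.  -0.1 25.5]
[ 0.50134923  0.36370346 -0.54934332  1.79395486  0.21503142  1.04465773
  0.01759548]
```

View pics/w4.png

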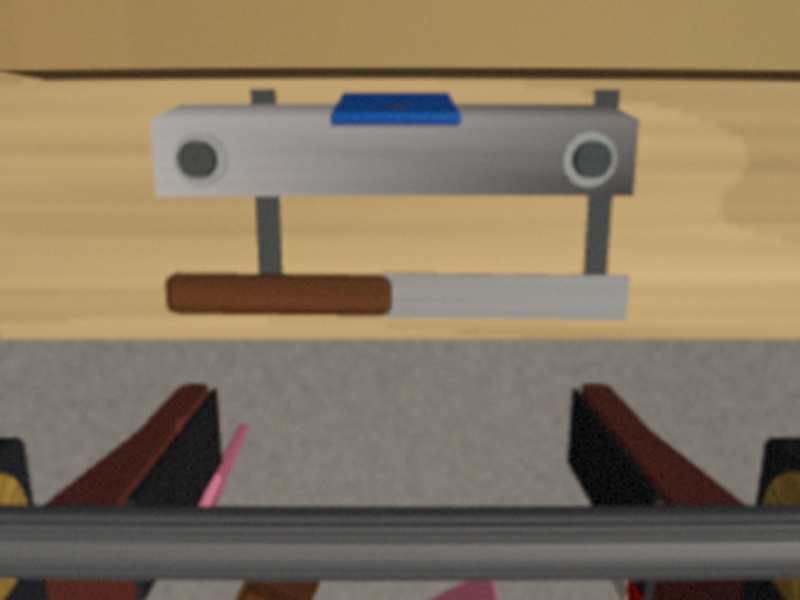

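The packer (332..460, 95..124) stands leaning flat on the bar, mid-length. About 6.2 mm is left at the floor now, or about 7 mm with the screen home, so a second packer would not leave room for the wedge. Next is the wedge.

Emit:
{"api": "arm_command", "payload": {
  "rows": [
    [-6,-2.4,0.5,0,0,5,1],
    [-12,-4.8,1,0,0,11,1],
    [-18,-7.2,2,0,0,17,1],
    [-23.5,-9.5,3,0,0,23,1],
    [-28,-11.6,3,0,0,25.5,1]
  ]
}}

```text
t: 7.6
tcp_pos: [0.4654, -0.3811, 0.1808]
eef_rot: [-3.14, -0.002, 1.267]
wrist_force: [0.2, 0.5, 0.4]
finger_gap: 0.0879
grasp_force: 0.0
```

Emit:
{"api": "arm_command", "payload": {
  "rows": [
    [0,0,0,0,0,0,1]
  ]
}}

```text
t: 7.72
tcp_pos: [0.4637, -0.3843, 0.1808]
eef_rot: [-3.14, -0.0, 1.262]
wrist_force: [-0.3, 0.2, 0.9]
finger_gap: 0.0877
grasp_force: 0.0
```

```bash
python3 - <<'E'
from h import *
go([.4653,-.3798,.082],72.8)
c=grab('wrist');W=cloud(c);s=env.read_state()
px=(W-[.4653,-.3798,0])@[np.cos(np.radians(-17.2)),np.sin(np.radians(-17.2)),0]*1e3;py=(W-[.4653,-.3798,0])@[-np.sin(np.radians(-17.2)),np.cos(np.radians(-17.2)),0]*1e3
k=(np.abs(px)<60)&(np.abs(py)<20)&(abs(W[...,2]-.1)<.006);print(k.sum(),np.percentile(px[k],[1,50,99]),np.percentile(py[k],[1,50,99]))
E
```

```text
at [ 0.4637 -0.3843  0.1808] [-3.14  -0.     1.262] go [0.48 0.03 9.88] [-0.1 -0.  -0.5]
1780 [-31.40640291   0.257257    31.24044613] [-10.62750857  -0.47155471   8.43871503]
```

Emit:
{"api": "arm_command", "payload": {
  "rows": [
    [0.4,0,4,0,0,-0.5,1],
    [0.4,0,8,0,0,-0.5,1],
    [0.4,0,9.9,0,0,-0.5,1],
    [0.4,0,9.9,0,0,-0.5,0.5],
    [0.4,0,9.9,0,0,-0.5,-1]
  ],
  "newtons": 45
}}

```text
t: 8.4
tcp_pos: [0.469, -0.3757, 0.0842]
eef_rot: [3.139, 0.0, 1.28]
wrist_force: [0.8, -0.3, 0.6]
finger_gap: 0.0713
grasp_force: 0.0
```

Emit:
{"api": "arm_command", "payload": {
  "rows": [
    [0,0,0,0,0,0,-1],
    [0,0,0,0,0,0,-1],
    [0,0,0,0,0,0,-1]
  ]
}}

```text
t: 8.78
tcp_pos: [0.4687, -0.3761, 0.0842]
eef_rot: [3.139, 0.001, 1.279]
wrist_force: [-0.3, 0.6, 6.4]
finger_gap: 0.0637
grasp_force: 44.9
```

The grip is about 4 mm off the middle of the head, so I am re-centring before lifting.

Emit:
{"api": "arm_command", "payload": {
  "rows": [
    [0,0,0,0,0,0,0.7],
    [0,0,0,0,0,0.5,0.7],
    [-0.45,0,0,0,0,0.5,0.7],
    [-0.45,0,0,0,0,0.5,0.7],
    [-0.45,0,0,0,0,0.5,0.7]
  ]
}}

```text
t: 9.4
tcp_pos: [0.4665, -0.38, 0.0827]
eef_rot: [3.141, -0.0, 1.27]
wrist_force: [0.2, 0.8, -0.0]
finger_gap: 0.0746
grasp_force: 0.0
```

Emit:
{"api": "arm_command", "payload": {
  "rows": [
    [0,0,0,0,0,0,-1],
    [0,0,0,0,0,0,-1],
    [0,0,0,0,0,0,-1],
    [0,0,0,0,0,0,-1]
  ]
}}

```text
t: 9.9
tcp_pos: [0.4666, -0.3799, 0.0828]
eef_rot: [3.141, -0.0, 1.27]
wrist_force: [0.3, 0.3, -0.5]
finger_gap: 0.0638
grasp_force: 45.0
```

Emit:
{"api": "arm_command", "payload": {
  "rows": [
    [0,0,-3,0,0,0,-1],
    [0,0,-8,0,0,0,-1],
    [0,0,-13,0,0,0,-1],
    [0,0,-13,0,0,0,-1]
  ]
}}

```text
t: 10.4
tcp_pos: [0.4685, -0.3811, 0.2172]
eef_rot: [3.134, 0.003, 1.27]
wrist_force: [-0.6, -0.5, -1.3]
finger_gap: 0.0636
grasp_force: 45.0
```

```bash
python3 - <<'E'
from h import *
p=F-.06*Y+Z*.20
go2(p,Gt(0))
E
```

```text
at [ 0.4685 -0.3811  0.2172] bar frame mm [-113.2 -374.   199.2] go [33.22 -3.22 -0.19] [  0.4   0.2 -25.4]
```

Emit:
{"api": "arm_command", "payload": {
  "rows": [
    [6,-0.6,0,0,0,-5,-1],
    [12,-1.2,0,0,0,-10,-1],
    [18,-1.8,0,0,0,-16,-1],
    [24,-2.4,0,0,0,-21,-1],
    [29,-3,0,0,0,-25.4,-1]
  ]
}}

```text
t: 11.02
tcp_pos: [0.5232, -0.0915, 0.2119]
eef_rot: [-3.141, -0.001, 1.718]
wrist_force: [1.2, -0.4, -0.4]
finger_gap: 0.0638
grasp_force: 45.0
```

Emit:
{"api": "arm_command", "payload": {
  "rows": [
    [2,0,0,0,0,0,-1],
    [4,0,0,0,0,0,-1],
    [4,0,0,0,0,0,-1],
    [4,0,0,0,0,0,-1]
  ]
}}

```text
t: 11.52
tcp_pos: [0.5177, -0.0561, 0.2125]
eef_rot: [-3.141, 0.001, 1.712]
wrist_force: [0.5, -0.5, -0.8]
finger_gap: 0.0637
grasp_force: 45.0
```

```bash
python3 - <<'E'
from h import *
go2(F,Gt(0))
c=grab('wrist');b=c['color'][:,:,::-1];W=cloud(c)
cv2.imwrite('pics/w5.png',cv2.resize(b,(800,600),interpolation=cv2.INTER_CUBIC))
s=env.read_state();R=Ro.from_euler('xyz',s['eef_rot']);Q=((W-s['tcp_pos'])@R.as_matrix())*1000
k=(np.abs(Q[...,1])<25)&(np.abs(Q[...,0])<20)&(Q[...,2]>-35)&(Q[...,2]<90)
for h in range(-30,90,6):
    m=k&(np.abs(Q[...,2]-h)<3)
    if m.sum()>5: print(h,m.sum(),np.percentile(Q[...,0][m],[2,50,98]).round(1))
m=k&(np.abs(Q[...,1])<33);print('bottom z',np.nanmax(Q[...,2][m]))
px=(W-F)@X*1000;py=(W-F)@Y*1000;z=(W-F)@Z*1000
for x in(-80,-50,50,80):
    k=(np.abs(px-x)<8)&(z>10)&(z<40);q=k&(py>6)&(py<16);b2=k&(py<6)&(py>-14);print(x,'scr',np.median(py[q]).round(2),q.sum(),'foot',np.median((py+z/5)[b2]).round(2))
k=(np.abs(px)<22)&(z>10)&(z<60)&(py<6)&(py>-14);print('packer front',np.median((py+z/5)[k]).round(2),k.sum())
E
```

```text
at [ 0.5177 -0.0561  0.2125] bar frame mm [-18.3 -59.2 194.5] go [ 5.93  1.83 19.44] [-0.   0.  -0.1]
-18 1833 [-1.   3.9  8.2]
-12 548 [7.3 8.  8.8]
-6 394 [7.7 8.3 8.8]
0 373 [7.6 8.1 8.7]
6 350 [7.6 8.1 8.6]
12 312 [7.8 8.2 8.8]
18 284 [7.9 8.3 8.7]
24 254 [7.9 8.4 8.8]
30 233 [8.1 8.5 8.9]
36 211 [8.1 8.6 9. ]
42 191 [8.2 8.6 9. ]
48 168 [8.3 8.7 9.1]
54 169 [8.3 8.8 9.1]
60 148 [8.5 8.8 9.2]
66 136 [8.5 8.9 9.2]
bottom z 68.91964005340891
-80 scr nan 0 foot -0.04
-50 scr 11.14 15 foot 0.02
50 scr nan 0 foot 0.27
80 scr nan 0 foot -0.54
packer front 5.19 483
  return _methods._mean(a, axis=axis, dtype=dtype,
  ret = ret.dtype.type(ret / rcount)
```

View pics/w5.png

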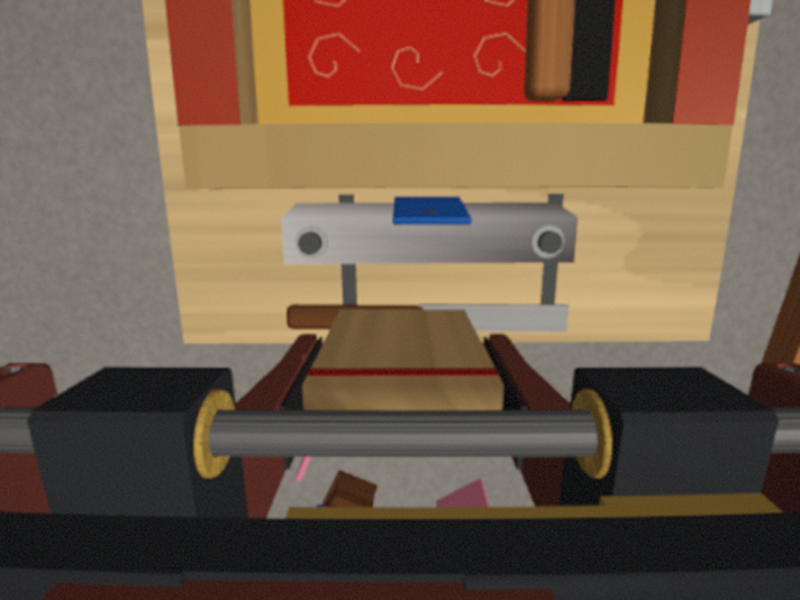

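The wedge hangs plumb with its flat face (320..490, 310..370) towards the screen. The packer is at (431,210) in the gap. I move above the gap, then lower until the tip is inside it.

Emit:
{"api": "arm_command", "payload": {
  "rows": [
    [3,1,2,0,-0.5,0,-1],
    [5.95,1.8,3.5,0,-0.5,0,-1],
    [5.95,1.8,4.5,0,-0.5,0,-1],
    [5.95,1.8,4.5,0,-0.5,0,-1],
    [5.95,1.8,4.5,0,-0.5,0,-1]
  ]
}}

```text
t: 12.2
tcp_pos: [0.5275, 0.0054, 0.1682]
eef_rot: [3.141, 0.009, 1.712]
wrist_force: [0.1, 0.1, -0.0]
finger_gap: 0.0636
grasp_force: 45.0
```

```bash
cat > m.py <<'E'
from h import *
go2(F+Y*.0003+Z*.1015,Gt(-.5))
c=grab('wrist');W=cloud(c)
s=env.read_state();R=Ro.from_euler('xyz',s['eef_rot']);Q=((W-s['tcp_pos'])@R.as_matrix())*1000
px=(W-F)@X*1000;py=(W-F)@Y*1000;z=(W-F)@Z*1000
k=(np.abs(Q[...,1])<25)&(np.abs(Q[...,0]-8.5)<2.5)&(Q[...,2]>-12)&(Q[...,2]<60)
a=np.polyfit(z[k],py[k],1);print('wedge face y at z=44:',np.polyval(a,44).round(2),'tilt',a[0].round(4))
for x in(-100,-80,-60,60,80,100):
    k=(np.abs(px-x)<8)&(py>0)&(py<30)
    t=k&(np.abs(z-44)<2)&(py>8);q=k&(z>10)&(z<38)&(py>6);b=k&(z>10)&(z<40)&(py<6)
    print(x,'top edge',py[t].min().round(2) if t.any() else '','face',np.median(py[q]).round(2) if q.any() else '')
print(s['wrist_force'].round(1))
E
python3 m.py
```

```text
at [0.5275 0.0054 0.1682] bar frame mm [1.000e-01 3.000e-01 1.502e+02] go [ 0.05 -0.01  4.87] [ 0.   0.  -0.1]
wedge face y at z=44: 8.46 tilt -0.0014
-100 top edge 10.82 face 
-80 top edge 10.91 face 
-60 top edge 10.81 face 
60 top edge 11.36 face 
80 top edge 11.3 face 
100 top edge 11.17 face 
[ 0.6 -0.3 -0.7]
```

Emit:
{"api": "arm_command", "payload": {
  "rows": [
    [0,0,1.5,0,0,0,-1],
    [0,0,3,0,0,0,-1],
    [0,0,4,0,0,0,-1],
    [0,0,4.8,0,0,0,-1],
    [0,0,4.8,0,0,0,-1]
  ]
}}

```text
t: 12.88
tcp_pos: [0.527, 0.0067, 0.1192]
eef_rot: [-3.141, 0.008, 1.714]
wrist_force: [-0.5, 0.3, -0.3]
finger_gap: 0.064
grasp_force: 45.0
```

```bash
python3 m.py
```

```text
at [0.527  0.0067 0.1192] bar frame mm [ -0.2   1.6 101.2] go [-0.13  0.02 -0.03] [-0.  -0.   0.1]
wedge face y at z=44: 10.0 tilt -0.0066
-100 top edge 10.96 face 
-80 top edge 11.07 face 
-60 top edge 11.07 face 
60 top edge 10.96 face 
80 top edge 10.87 face 
100 top edge 10.89 face 
[-0.9 -0.4 -0.1]
```

Emit:
{"api": "arm_command", "payload": {
  "rows": [
    [0.03,0,0.3,0,0,0,-1],
    [0.05,0,0.6,0,0,0,-1],
    [0.05,0,0.9,0,0,0,-1],
    [0.05,0,0.9,0,0,0,-1]
  ]
}}

```text
t: 13.42
tcp_pos: [0.5273, 0.0072, 0.1107]
eef_rot: [3.141, 0.008, 1.714]
wrist_force: [0.0, 0.8, -0.3]
finger_gap: 0.0637
grasp_force: 45.0
```

```bash
python3 m.py
```

```text
at [0.5273 0.0072 0.1107] bar frame mm [ 0.1  2.1 92.7] go [-0.19 -0.01 -0.88] [ 0.  -0.   0.1]
wedge face y at z=44: 10.59 tilt -0.0087
-100 top edge 10.86 face 
-80 top edge 11.02 face 
-60 top edge 11.0 face 
60 top edge 11.03 face 
80 top edge 10.76 face 
100 top edge 10.72 face 
[-0.7  0.7 -1.8]
```

Tip about 18 mm above the bed and no load yet. Going down in small steps.

Emit:
{"api": "arm_command", "payload": {
  "rows": [
    [0.02,0,0.15,0,0,0,-1],
    [0.03,0,0.3,0,0,0,-1],
    [0.03,0,0.3,0,0,0,-1]
  ]
}}

```text
t: 13.85
tcp_pos: [0.5276, 0.0078, 0.108]
eef_rot: [3.14, 0.008, 1.714]
wrist_force: [0.9, 3.5, 1.2]
finger_gap: 0.0638
grasp_force: 45.0
```

Emit:
{"api": "arm_command", "payload": {
  "rows": [
    [0.02,0,0.15,0,0,0,-1],
    [0.03,0,0.25,0,0,0,-1],
    [0.03,0,0.25,0,0,0,-1]
  ]
}}

```text
t: 14.22
tcp_pos: [0.5278, 0.0082, 0.1059]
eef_rot: [3.14, 0.008, 1.714]
wrist_force: [-0.4, 3.8, 4.7]
finger_gap: 0.0635
grasp_force: 45.0
```

Emit:
{"api": "arm_command", "payload": {
  "rows": [
    [0.04,0,0.15,0,0,0,-1],
    [0.06,0,0.25,0,0,0,-1],
    [0.06,0,0.25,0,0,0,-1]
  ]
}}

```text
t: 14.6
tcp_pos: [0.528, 0.0085, 0.1053]
eef_rot: [3.139, 0.01, 1.714]
wrist_force: [-5.5, 3.1, 24.8]
finger_gap: 0.0639
grasp_force: 45.0
```

```bash
python3 m.py
```

```text
at [0.528  0.0085 0.1053] bar frame mm [ 1.   3.3 87.3] go [-0.31 -0.09 -1.42] [0.1 0.1 0.1]
wedge face y at z=44: 11.67 tilt -0.0084
-100 top edge 10.56 face 
-80 top edge 11.45 face 
-60 top edge 11.49 face 
60 top edge 11.6 face 
80 top edge 11.31 face 
100 top edge 11.22 face 
[-6.2  2.  25.2]
```

Tight: the force jumped to 25 N over the last half millimetre, and the screen has moved about 0.6 mm and stopped. I ease the push to the asked range, let it settle, and check.

Emit:
{"api": "arm_command", "payload": {
  "rows": [
    [0,0,-0.06,0,0,0,-1],
    [0,0,-0.06,0,0,0,-1],
    [0,0,-0.06,0,0,0,-1],
    [0,0,-0.06,0,0,0,-1]
  ]
}}

```text
t: 15.15
tcp_pos: [0.528, 0.0085, 0.1053]
eef_rot: [3.139, 0.01, 1.714]
wrist_force: [-4.2, 3.0, 18.7]
finger_gap: 0.0638
grasp_force: 45.0
```

```bash
python3 m.py; python3 - <<'E'
from h import *
a=load('top');c=grab('top');d=grab('scene')
s=cv2.resize(d['color'][150:310,240:440,::-1],(800,600),interpolation=cv2.INTER_CUBIC)
cv2.imwrite('pics/s6.png',s)
print(env.read_state()['wrist_force'])
E
```

```text
at [0.528  0.0085 0.1053] bar frame mm [ 1.   3.2 87.3] go [-0.31 -0.09 -1.42] [0.1 0.1 0.1]
wedge face y at z=44: 11.66 tilt -0.0082
-100 top edge 10.72 face 
-80 top edge 11.08 face 
-60 top edge 11.6 face 
60 top edge 11.36 face 
80 top edge 11.45 face 
100 top edge 11.34 face 
[-4.6  2.6 18.6]
[-4.47258407  2.52795084 18.21475889]
```

View pics/s6.png

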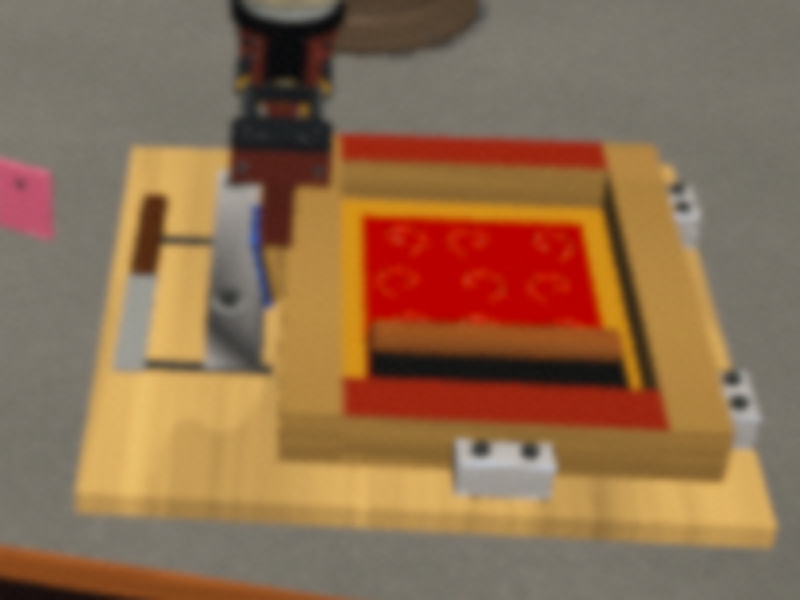

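The scene crop shows the wedge pressed in at (270,290), with the packer on the bar at (258,245). The screen is up against the side stops at (685,215) and (740,400). The wedge feels tight under an 18 N push, and nothing else appears moved.

```bash
python3 -c "
from workcell import env
print(env.sign_off())"
```

```text
the job is handed in; nothing more can be done
None
```

The screen is locked up and the job is handed in: one blue packer leans on the bar, and the wedge is in tight, still held with about 18 N of push. The push peaked at 25 N for a moment before I eased it. The screen moved about 0.6 mm and stopped, which I read as hard against its side stops. It took about 15 s of the 67 s allowed.

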